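# Drop a spent burner cup into the flap-top collection box

### The job

The spent burner cup (the silver cup with the black top, standing in the lane on top of the clear collection box) has to go into the box: push the orange self-closing flap open by holding its yellow rail down with one finger, and while it is held open push the cup along the lane with the other finger until it drops through the opening, then let the flap swing shut. Only push the cup, never pick it up, and leave the red-topped new cups, the ramekin and the jar where they stand.

Things in the scene. Friction and masses are not known exactly. Their poses are not given: they have to be found in the camera images.
- box: Clear collection box fixed to the table, 260 long (x), 245 wide (y), flat top at z = 130. Origin on the table top, under it; its sides lie at x = -135 and +125, y = -140 and +105; x is the way the cup is pushed, z up. All numbers of lane, opening, flap and rail are mm in this frame. The top at y = -140 to -69 is a deck with one new cup on it. It is hollow down to its floor at z = 8.
- mouth (a point): Middle of the lane's end, where the opening begins: box frame (20, -35, 130), axes as the box. The lane is a flat steel strip along x, floor z = 130, from x = -135 to 20, between two blue guides 8 high with inner faces at y = -63 and y = -7.
- opening (a point): Middle of the opening the cup must fall through, at the top face: box frame (62, -35, 130). It spans x = 20 to 104, y = -66 to -4, and is covered by the orange flap when shut. The cup falls on the sloping slick flap and slides off it towards -y into the box, if the flap is held at 0.5 rad or more.
- flap (a joint): Opening angle of the orange flap, rad: 0 shut and level with the box top, 0.65 wide open; a spring shuts it. Hinged along x at y = 90, z = 130; its free side (y = -64) swings down into the box. Besides the opening it fills y = -2 to 90 beside the lane. A lip on it, 10 high, across the mouth, blocks the cup while shut and sinks as it opens.
- rail (a point): Top of the yellow rail, at its middle; moves with the flap. Round bar, 16 diameter, on the flap, along x from -120 to 96: a finger can slide along it while pressing (5 N at first, 10 N wide open). Shut: y = 50, top z = 164. Pressed to 0.5 rad its top is at z = 142, y = 42; 0.58 rad: z = 138. So two level fingertips 75 apart, at z = 137 to 140, press it and push the cup at once.
- cup: The spent burner cup: aluminium disc-like cup 44 in diameter, 26 high, about 45 g, black top. Origin at the centre of its underside. It stands upright in the lane, its centre 35 to 70 before the mouth.
- new_cup_a: New cup, same size, red top, on the box's deck beside the lane; leave it. Origin at the centre of its underside.
- new_cup_b: New cup, same size, red top, on the table beside the box; leave it. Origin at the centre of its underside.
- ramekin: White bowl, 80 in diameter, 45 high, on the table beside the box; leave it. Origin at the centre of its underside.
- jar: Closed glass jar, 60 in diameter, 90 high, green cap, on the table beside the box; leave it. Origin at the centre of its underside.
Things that resemble listed ones, but are neither listed nor needed, are in the scene too. What is shaped like the cup but pink is not meant.

How it is judged:
By the outcome, as a careful person would: the job done as asked, in the order asked, and still so for the second after the job is handed in, with the robot touching nothing.
It also fails if it takes over 35 s, if anything falls off the work surface, if the arm or the gripper's body presses on something with over 40 N, if the wrist force passes 120 N, or if a joint passes its speed limit or range.

### The arm

A 6-joint arm with a two-finger parallel gripper is mounted at the origin on the work surface. World frame = base frame: x ahead of the robot, y to its left, z up, the work surface at z = 0. Lengths are in mm, angles in rad, forces in N, time in s.
With the tool pointing down it reaches from about 325 to 850 mm from the base axis. Payload 15.5 kg.
Tool frame: the origin (TCP) lies at the very end of the fingers, on their centre line; the grasp point (between the pads) lies 19 mm behind it (ctrl.grasp_offset is the distance from the TCP to the grasp point, in mm); z points along the fingers, y is the line along which they close (so a half turn about z gives the same grasp; the last joint's range is limited). The gripper opens to 91 mm and grips with 3 to 60 N. Pads are 32 mm wide; open, the fingers measure 118 mm over their backs; the gripper's body (76 mm by 178 mm) begins 60 mm behind the grasp point.
Start: joints at [1.103, 0.494, 1.345, -0, 1.302, -0.096], TCP at [227.054, 582.3, 213.915] pointing down, gripper open.
Joint ranges: [-2.91, 2.91], [-0.82, 2.16], [0.22, 2.67], [-1.22, 4.37], [0.12, 2.79], [-3.08, 3.08]. Speed limits (rad/s): [1.89, 1.89, 2.57, 3.01, 3.01, 3.01].

### API

Orientations are given as a rotation vector (axis times angle).
In Python, from station import ctrl gives the robot as it stands.
- The arm moves only by the tool carry_out, never from a script. Its argument "increments" is text: rows parted by semicolons, each of 7 numbers parted by spaces: the turn, a rotation vector about the tool's x, y, z scaled (see below), then the shift along the tool's x, y, z scaled (see below), then the closure, from -1 (fully open) to 1 (shut). In form: wx wy wz x y z hand; .... A call has 1 to 8 rows; each row is the pose to reach, as a shift and turn from the pose commanded when the call began, along the tool's axes at that moment, turning the shorter way round; what a row does not reach only later rows make up. The controller multiplies each number of a shift by 0.15 m and each number of a turn by 180 degrees. A row lasts 1/10 s, in which the tool goes at most 50 mm and 8.59 degrees, less where a joint would pass 70% of its speed; a pose out of reach is approached as far as the arm can. A call with a number of a shift or a turn outside -1 to 1 is refused whole. A call with a gripper value outside its range is refused whole. The fingers move at their own pace and stop on an object; "newtons" is the grip in N (left out, the last holds). Time passes only in rows, so rows that repeat a pose let the fingers close. It gives the time, the measured TCP pose, the force, the opening and the grip force at its end, in the units of the state.
- ctrl.read_state(): the state, without advancing time (a new reading comes with each control period).
- ctrl.get_image(name): name is "side" or "top" or "wrist"; returns a dict with "img" (480x640x3 uint8, red, green, blue), "depth" (480x640 float32, mm along the optical axis (not along the pixel's ray), 0 where there is no reading), "fx", "fy", "cx", "cy" (pixels), "k1" (the pictures are not rectified: a ray, as slopes to the right and down, at radius r is drawn at 1 + k1 r^2 times it, then the intrinsics apply), "world_to_cam" (4x4, takes a point from world to camera coordinates). Camera axes: x right, y up, looking along -z (the intrinsics and any distortion apply to the point x, -y, -z); pixel columns grow to the right and rows downward; lengths in mm; the calibration is good to about 2 mm. A picture is of the moment at which its call begins.
- ctrl.job_done(): hands the job in; it is judged then, once.
The state is a dict: "time": time; "joint_pos": joint angles; "qvel": joint speeds; "joint_efforts": joint torques, N m; "eef_pos": TCP position; "eef_rot": TCP orientation; "wrist_force": force on the tool from outside, world axes, zero at the start; "moment": the same for the moment, N m; "width": opening from 0.0 (shut) to 1.0 (fully open); "finger_force": force on a finger pad.
Only numpy, scipy, OpenCV 4.12 (cv2) and the standard library are available. Lean on these libraries where they do the work, as an engineer would, in place of code of your own. Each camera call takes 0.05 s, during which the arm holds its last target. There are 200 camera calls.

## Working session

There is one attempt and no reset: what is moved stays moved. The work goes in short steps, Python scripts to look and compute and a tool call to move; the robot and the scene stay as the last step left them, time stands still between calls to the robot, and variables do not carry over. Pictures are saved under pics/ and viewed, at most 10 in all, crops included, and the job is handed in when it is done.

Besides the shell and the picture viewer there is one more tool, called as a command line: name --argument value ..., lists and objects as JSON in quotes. carry_out: Moves the arm, as the interface text tells. Its arguments: {"type":"object","properties":{"increments":{"type":"string"},"newtons":{"type":"number"}},"required":["increments"]}

```bash
ls; mkdir -p pics; cat > h.py <<'E'
import numpy as np,cv2
from station import ctrl
def save(n,f):
    d=ctrl.get_image(n); cv2.imwrite(f,d["img"][:,:,::-1]); np.savez(f[:-4]+".npz",**d); return d
def ray(d,u,v):
    K=np.array([[d["fx"],0,d["cx"]],[0,d["fy"],d["cy"]],[0,0,1]],float)
    p=cv2.undistortPoints(np.array([[[u,v]]],float),K,np.array([float(d["k1"]),0,0,0]))[0,0]
    M=np.linalg.inv(d["world_to_cam"]); return M[:3,3],M[:3,:3]@np.array([p[0],-p[1],-1])
def onz(d,u,v,z):
    o,r=ray(d,u,v); return o+r*(z-o[2])/r[2]
def dep(d,u,v):
    o,r=ray(d,u,v); return o+r*float(d["depth"][int(v),int(u)])
E
python3 - <<'E'
from h import *
save("top","pics/top0.png");save("side","pics/side0.png")
s=ctrl.read_state();print(s)
E
```

```text
pics
{'time': 0.1, 'joint_pos': array([ 1.10347989e+00,  4.94146498e-01,  1.34610700e+00, -7.49716631e-06,
        1.30253034e+00, -9.54503285e-02]), 'qvel': array([-0.00077107, -0.00095583, -0.00205844,  0.00061788,  0.00039142,
        0.00203828]), 'joint_efforts': array([ 2.44486277e-03, -8.80244994e+01, -3.82543659e+01,  7.08326139e-02,
        4.80662438e-02, -7.08296807e-05]), 'eef_pos': array([226.89666936, 581.95553114, 213.36926509]), 'eef_rot': array([-5.80703049e-01, -3.08712659e+00,  1.80047812e-03]), 'wrist_force': array([-0.26924173, -0.01128773,  0.14459278]), 'moment': array([ 0.03217107, -0.03423893, -0.01332826]), 'finger_force': 0.0, 'width': 0.9968527278917548}
```

View pics/top0.png

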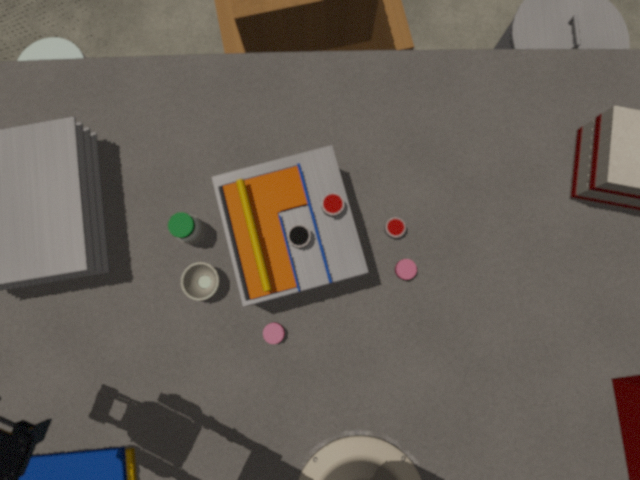

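View pics/side0.png

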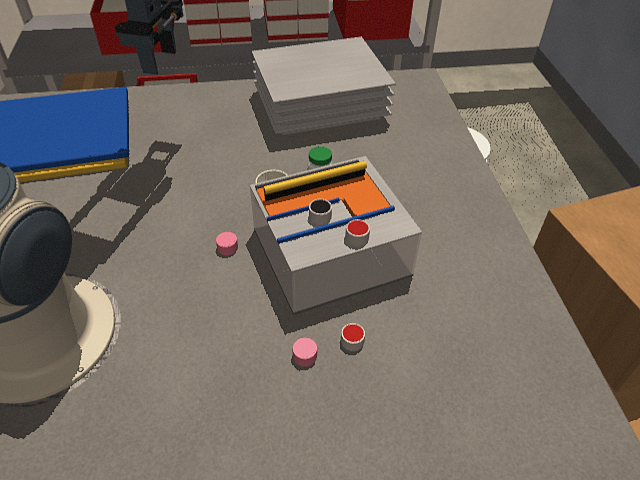

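The top view shows the black-topped cup at (299,236) in the lane. The look-alikes are the red cups at (333,204) and (396,227) and the pink ones at (406,269) and (274,334). Only the silver cup with the black top, standing in the lane, fits the description. In the side view the same cup is at (320,210). I'll measure it and confirm with a crop.

```bash
cat > m.py <<'E'
from h import *
def cloud(d):
    v,u=np.mgrid[0:480,0:640]; K=np.array([[d["fx"],0,d["cx"]],[0,d["fy"],d["cy"]],[0,0,1]],float)
    p=cv2.undistortPoints(np.stack([u.ravel(),v.ravel()],1).astype(float)[:,None],K,np.array([float(d["k1"]),0,0,0]))[:,0]
    z=d["depth"].ravel().astype(float); c=np.stack([p[:,0]*z,-p[:,1]*z,-z,np.ones_like(z)],1)
    return (c@np.linalg.inv(d["world_to_cam"]).T)[:,:3].reshape(480,640,3)
E
python3 - <<'E'
from m import *
d=dict(np.load("pics/top0.npz"))
P=cloud(d);im=d["img"].astype(int);R,G,B=im[...,0],im[...,1],im[...,2]
roi=np.zeros((480,640),bool);roi[130:320,195:385]=1
m=roi&(P[...,2]>110)&(P[...,2]<185)
n,l,st,_=cv2.connectedComponentsWithStats(m.astype(np.uint8));k=1+np.argmax(st[1:,4]);m=l==k
q=P[m][:,:2].astype(np.float32);r=cv2.minAreaRect(q);print("box",r,st[k],cv2.boxPoints(r).tolist())
print("ztop",np.median(P[m][:,2]))
def rect(mask,name,z):
    mask=mask&roi;n,l,st,c=cv2.connectedComponentsWithStats(mask.astype(np.uint8))
    for k in range(1,n):
        if st[k,4]<40:continue
        v,u=np.nonzero(l==k); w=np.array([onz(d,a,b,z)[:2] for a,b in zip(u,v)],np.float32)
        mu=w.mean(0);e=np.linalg.svd(w-mu,full_matrices=False)[2][0]
        print(name,c[k].round(1),st[k,4],"mean",mu.round(1),"ang",np.degrees(np.arctan2(e[1],e[0])).round(2),cv2.minAreaRect(w)[1])
rect((R>130)&(G>120)&(B<60),"rail",160)
rect((B>90)&(R<80)&(G<110),"blue",138)
rect((R<50)&(G<50)&(B<50)&(P[...,2]>120),"black",156)
rect((R>150)&(G<50)&(B<50),"red",156)
rect((R>150)&(G>60)&(G<140)&(B<60),"orange",130)
c=cv2.resize(d["img"][140:310,205:375,::-1],(600,600),interpolation=cv2.INTER_CUBIC);cv2.imwrite("pics/crop0.png",c)
E
```

```text
box ((564.422607421875, 133.1078338623047), (261.1529235839844, 246.2208709716797), 14.327126502990723) [  212   145   156   161 16795] [[407.4425964355469, 220.07720947265625], [468.3719177246094, -18.485855102539062], [721.402587890625, 46.138458251953125], [660.4732666015625, 284.7015380859375]]
ztop 129.9999752422708
rail [252.1 235. ] 582 mean [538.3 197.6] ang -165.71 (213.8599853515625, 9.597719192504883)
blue [315.2 225.6] 302 mean [557.7  80.6] ang -165.74 (236.53538513183594, 5.9138946533203125)
blue [289.9 254.7] 135 mean [502.3 129.1] ang -165.78 (143.512939453125, 4.336163520812988)
black [298.6 235.1] 231 mean [536.7 111.3] ang -92.85 (30.554780960083008, 30.30103874206543)
orange [276.8 216.5] 3319 mean [578.  154.6] ang -177.94 (226.96218872070312, 104.7593002319336)
orange [245.2 240. ] 1975 mean [533.1 215.7] ang -165.78 (227.93643188476562, 36.920352935791016)
```

View pics/crop0.png

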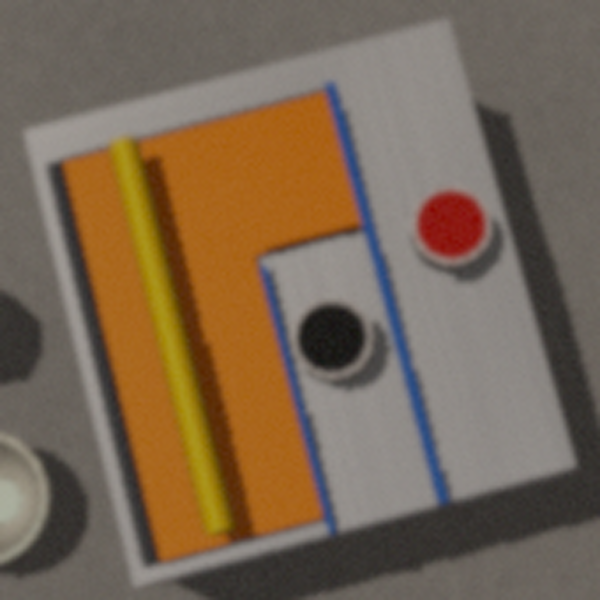

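The crop confirms it: the black-topped cup is in the lane, at about (330,340) in the crop. The red cup on the deck is at (452,225), and the rail runs from (125,145) to (218,530). The box origin is at about (565,151) with a yaw of 14.28°, and the cup is at about (-37,-32) in the box frame.

I'll fly towards a point above box (-90, 5.5), turning and setting the finger spacing on the way.

carry_out --increments "0 0 -0.198 -1 -0.83 0 -0.4; 0 0 -0.198 -1 -0.83 0 -0.4; 0 0 -0.198 -1 -0.83 0 -0.4; 0 0 -0.198 -1 -0.83 0 -0.4; 0 0 -0.198 -1 -0.83 0 -0.4; 0 0 -0.198 -1 -0.83 0 -0.4; 0 0 -0.198 -1 -0.83 0 -0.4"

```text
time: 0.8
eef_pos: [321.5, 412.1, 213.9]
eef_rot: [0.388, -3.117, -0.0]
wrist_force: [-0.5, 0.5, 0.3]
width: 0.702
finger_force: 0.0
```

```bash
cat > g.py <<'E'
import sys
from h import *
from scipy.spatial.transform import Rotation as Ro
O=np.array([565,151.3,0]);Y=np.radians(14.28);B=Ro.from_euler("z",Y).as_matrix()
def go(t):
    s=ctrl.read_state();T=Ro.from_rotvec(s["eef_rot"]).as_matrix();p=np.array(s["eef_pos"])
    print("t",s["time"],"boxpos",(B.T@(p-O)).round(1),"F",(B.T@s["wrist_force"]).round(1),"w",round(s["width"]*91,1))
    D=np.column_stack([-B[:,0],B[:,1],[0,0,-1]])
    print("shift",(T.T@(O+B@np.array(t)-p)/150).round(3),"turn",(Ro.from_matrix(T.T@D).as_rotvec()/np.pi).round(4))
if __name__=="__main__": go([float(a) for a in sys.argv[1:4]])
E
python3 g.py -90 5.5 214
```

```text
t 0.8 boxpos [-171.6  312.8  213.9] F [-0.3  0.6  0.3] w 63.8
shift [-5.480e-01 -2.048e+00 -1.000e-03] turn [ 0.0001 -0.     -0.0005]
```

carry_out --increments "0 0 0 -0.3 -1 0 -0.4; 0 0 0 -0.3 -1 0 -0.4; 0 0 0 -0.3 -1 0 -0.4; 0 0 0 -0.3 -1 0 -0.4; 0 0 0 -0.3 -1 0 -0.4"

```text
time: 1.3
eef_pos: [402.8, 277.6, 213.8]
eef_rot: [0.387, -3.118, -0.0]
wrist_force: [-0.2, 0.4, -0.1]
width: 0.7
finger_force: 0.0
```

carry_out --increments "0 0 0 -0.24 -1 0 -0.4; 0 0 0 -0.24 -1 0 -0.4; 0 0 0 -0.24 -1 0 -0.4; 0 0 0 -0.24 -1 0 -0.4; 0 0 0 -0.24 -1 0 -0.4"

```text
time: 1.8
eef_pos: [474.6, 141.9, 213.7]
eef_rot: [0.39, -3.117, -0.001]
wrist_force: [0.0, 0.7, 0.0]
width: 0.697
finger_force: 0.0
```

```bash
python3 g.py -90 5.5 175; python3 -c "
from h import *
save('wrist','pics/w1.png');save('side','pics/s1.png')"
```

```text
t 1.8 boxpos [-90.   13.2 213.7] F [0.2 0.6 0. ] w 63.5
shift [ 0.    -0.052  0.258] turn [ 0.0001 -0.0001 -0.0002]
```

View pics/w1.png

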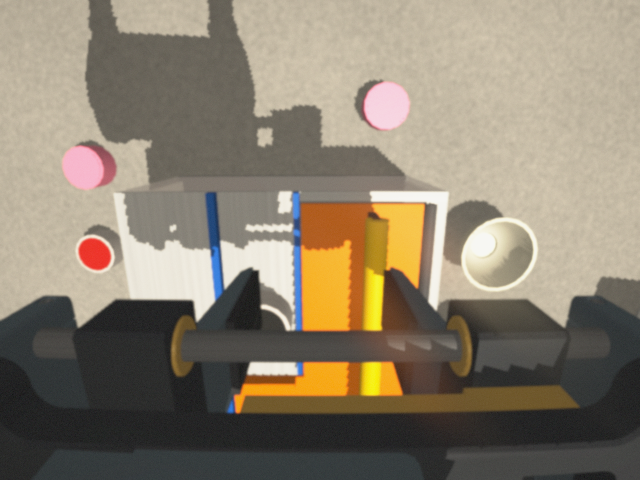

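The wrist view looks back from the far side. The guides are at columns 212 and 297, the rail at column 376, and the fingertips at about (250,270) and (390,275). I'll check the registration of these in the box frame.

```bash
python3 - <<'E'
from g import *
d=dict(np.load("pics/w1.npz"))
for n,u,v,z in [("guideR",212,230,138),("guideL",297,230,138),("rail",376,240,164),("rail end",376,214,160),("rail2",372,385,164),("edgeL",447,192,130),("edgeR",117,194,130),("tipL",252,270,214),("tipR",388,270,214)]:
    print(n,(B.T@(onz(d,u,v,z)-O)).round(1))
E
```

```text
guideR [-108.8  -64.3  138. ]
guideL [-108.7   -2.8  138. ]
rail [-108.5   50.1  164. ]
rail end [-124.8   50.   160. ]
rail2 [  3.5  52.2 164. ]
edgeL [-135.1  105.8  130. ]
edgeR [-134.3 -135.5  130. ]
tipL [-106.4  -21.1  214. ]
tipR [-106.4   48.9  214. ]
```

Registration agrees to within 2 mm. Next I'll shift y and descend to just above the rail.

carry_out --increments "0 0 0 0 -0.047 0 -0.4; 0 0 0 0 -0.047 0.26 -0.4; 0 0 0 0 -0.047 0.26 -0.4; 0 0 0 0 -0.047 0.26 -0.4"

```text
time: 2.3
eef_pos: [475.4, 134.9, 175.1]
eef_rot: [0.393, -3.115, 0.0]
wrist_force: [0.7, -0.5, 0.7]
width: 0.699
finger_force: 0.0
```

```bash
python3 g.py -90 6.5 137.5
```

```text
t 2.3 boxpos [-90.8   6.2 175.1] F [ 0.5 -0.7  0.7] w 63.6
shift [-0.006  0.002  0.251] turn [ 0.0001 -0.0006  0.0006]
```

carry_out --increments "0 0 0 0 0 0.06 -0.4; 0 0 0 0 0 0.1 -0.4; 0 0 0 0 0 0.15 -0.4; 0 0 0 0 0 0.2 -0.4; 0 0 0 0 0 0.23 -0.4; 0 0 0 0 0 0.25 -0.4; 0 0 0 0 0 0.25 -0.4; 0 0 0 0 0 0.25 -0.4"

```text
time: 3.1
eef_pos: [478.0, 129.0, 138.5]
eef_rot: [-0.394, 3.114, -0.014]
wrist_force: [6.4, -59.3, 18.7]
width: 0.648
finger_force: 30.7
```

```bash
python3 g.py -90 6.5 137.5; python3 -c "
from h import *
d=save('side','pics/s2.png');e=save('top','pics/t2.png')
a=cv2.resize(d['img'][130:290,220:440,::-1],(600,436));cv2.imwrite('pics/s2c.png',a)"
```

```text
t 3.1 boxpos [-8.980e+01 -1.000e-01  1.385e+02] F [ -8.4 -59.1  18.7] w 59.0
shift [0.002 0.044 0.006] turn [-0.003   0.0004  0.0009]
```

View pics/s2c.png

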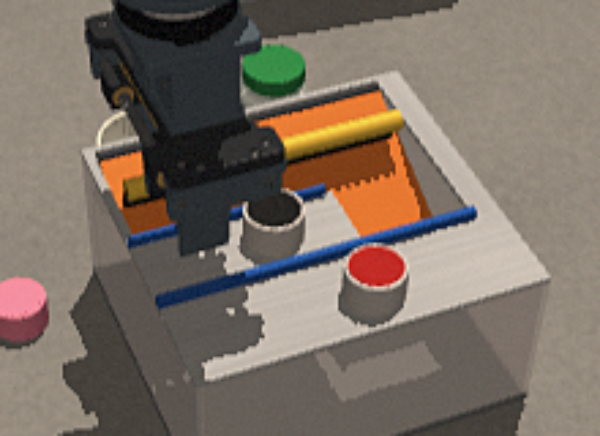

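The 59 N side force and the reduced opening show that the rail finger slid in beside the rail, on its -y side, so the tips are narrower than I assumed. I'll back straight up and measure the tip profile from the wrist depth.

carry_out --increments "0 0 0 0 0 -0.06 -0.4; 0 0 0 0 0 -0.12 -0.4; 0 0 0 0 0 -0.18 -0.4; 0 0 0 0 0 -0.24 -0.4; 0 0 0 0 0 -0.3 -0.4; 0 0 0 0 0 -0.3 -0.4"

```text
time: 3.8
eef_pos: [476.7, 134.7, 183.5]
eef_rot: [-0.392, 3.115, 0.0]
wrist_force: [-0.2, 0.0, -1.5]
width: 0.699
finger_force: 0.0
```

```bash
python3 - <<'E'
from g import *; from m import cloud
go([-90,10,172])
d=save("wrist","pics/w3.png");e=save("side","pics/s3.png")
s=ctrl.read_state();T=Ro.from_rotvec(s["eef_rot"]).as_matrix()
for n,dd in (("w",d),("s",e)):
    q=(cloud(dd).reshape(-1,3)-s["eef_pos"])@T
    for lo in (-4,-8,-12,-16,-20,-30,-40):
        k=(q[:,2]>lo-4)&(q[:,2]<=lo)&(abs(q[:,0])<25)&(abs(q[:,1])<70)
        for sg in (1,-1):
            y=q[k&(q[:,1]*sg>20)]
            if len(y): print(n,lo,sg,len(y),np.percentile(y[:,1],[2,50,98]).round(1),np.percentile(y[:,0],[2,98]).round(1))
# cup & scene check
t=save("top","pics/t3.png");i=t["img"].astype(int);P=cloud(t)
k=(i.max(2)<50)&(P[...,2]>145)&(P[...,2]<160);k[:200]=0;k[260:]=0;k[:,:285]=0;k[:,315:]=0
v,u=np.nonzero(k);print("cup",len(u),(B.T@(onz(t,u.mean(),v.mean(),156)-O)).round(1))
E
```

```text
t 3.8 boxpos [-89.7   5.7 183.5] F [-0.2  0.1 -1.5] w 63.6
shift [0.002 0.029 0.077] turn [-0.      0.0006  0.0004]
w -4 1 125 [32.9 33.2 40.4] [-14.2  17.7]
w -4 -1 126 [-38.2 -30.8 -30.5] [-14.2  17.7]
w -8 1 133 [32.9 33.2 41.3] [-12.7  17.7]
w -8 -1 142 [-38.4 -30.9 -30.5] [-12.2  17.9]
w -12 1 150 [32.8 33.2 41.2] [-10.7  17.7]
w -12 -1 140 [-39.1 -30.9 -30.6] [-10.6  17.7]
w -16 1 148 [32.9 33.3 41.7] [-8.1 17.7]
w -16 -1 160 [-39.4 -30.9 -30.6] [-7.6 17.8]
w -20 1 160 [32.9 33.3 42.3] [-6.1 17.7]
w -20 -1 152 [-39.8 -31.  -30.5] [-6.4 17.9]
w -30 1 168 [32.9 34.1 42.9] [-0.2 18.1]
w -30 -1 163 [-40.8 -31.9 -30.5] [-0.3 18. ]
w -40 1 214 [32.9 34.7 44.2] [-15.3  18.1]
w -40 -1 217 [-42.1 -33.2 -30.5] [-15.   18.2]
s -4 1 7 [29.5 35.  38.2] [ 8.2 17.3]
s -4 -1 22 [-41.1 -39.3 -37. ] [-14.5  16.3]
s -8 1 6 [32.7 35.6 41.7] [12.6 17.4]
s -8 -1 22 [-42.5 -40.3 -37. ] [-15.8  17.7]
s -12 1 4 [32.2 32.6 37. ] [14.3 16.4]
s -12 -1 35 [-42.3 -40.8 -36.8] [-16.   17.1]
s -16 1 5 [31.7 36.7 40.3] [16.2 17.9]
s -16 -1 25 [-42.9 -41.  -37.4] [-14.9  17.1]
s -20 1 2 [37.6 38.3 38.9] [17.3 17.8]
s -20 -1 28 [-43.6 -41.3 -38.6] [-15.9  17.1]
s -30 1 2 [43.3 43.5 43.7] [17.1 17.3]
s -30 -1 34 [-44.5 -42.5 -37.5] [-15.4  17.6]
s -40 1 4 [35.1 38.7 41. ] [16.7 17.8]
s -40 -1 32 [-45.2 -43.2 -39.8] [-16.5  17.3]
cup 0 [nan nan nan]<stdin>:15: RuntimeWarning: Mean of empty slice.
  ret = ret.dtype.type(ret / rcount)
```

The tips are tapered, about 8.5 mm thick, with centres at ±36 for a 63.5 mm opening. I'll use a 67 mm opening, start on the rail crest at y≈49, and follow the rail towards -y as it goes down.

carry_out --increments "0 0 0 0 0.039 0 -0.47; 0 0 0 0 0.039 0.103 -0.47; 0 0 0 0 0.039 0.103 -0.47; 0 0 0 0 0.039 0.103 -0.47"

```text
time: 4.35
eef_pos: [474.3, 140.2, 166.8]
eef_rot: [0.392, -3.116, 0.0]
wrist_force: [-1.0, 0.2, 1.0]
width: 0.735
finger_force: 0.0
```

```bash
python3 g.py -90 5 138
```

```text
t 4.35 boxpos [-90.6  11.6 166.8] F [-0.9  0.5  1. ] w 66.9
shift [-0.004 -0.044  0.192] turn [ 0.     -0.0004  0.0004]
```

carry_out --increments "0 0 0 0 0 0.02 -0.47; 0 0 0 0 -0.004 0.04 -0.47; 0 0 0 0 -0.008 0.055 -0.47; 0 0 0 0 -0.012 0.07 -0.47; 0 0 0 0 -0.012 0.07 -0.47"

```text
time: 4.85
eef_pos: [475.9, 138.1, 157.0]
eef_rot: [-0.392, 3.115, -0.001]
wrist_force: [0.7, -2.9, 8.2]
width: 0.736
finger_force: 4.2
```

```bash
python3 g.py -90 5 138
```

```text
t 4.85 boxpos [-89.6   9.2 157. ] F [-0.1 -2.9  8.2] w 66.9
shift [ 0.003 -0.028  0.127] turn [-0.0002  0.0006  0.0003]
```

The rail is under the finger now, with 8 N up. I'll continue down to z≈138.

carry_out --increments "0 0 0 0 -0.003 0.03 -0.47; 0 0 0 0 -0.008 0.06 -0.47; 0 0 0 0 -0.014 0.09 -0.47; 0 0 0 0 -0.019 0.11 -0.47; 0 0 0 0 -0.024 0.125 -0.47; 0 0 0 0 -0.024 0.125 -0.47"

```text
time: 5.45
eef_pos: [477.0, 134.8, 138.3]
eef_rot: [-0.391, 3.115, 0.0]
wrist_force: [0.4, -1.3, 9.4]
width: 0.736
finger_force: 4.7
```

```bash
python3 g.py 20 5 138; python3 -c "
from h import *
d=save('side','pics/s4.png')
a=cv2.resize(d['img'][130:290,220:440,::-1],(600,436));cv2.imwrite('pics/s4c.png',a)"
```

```text
t 5.45 boxpos [-89.3   5.7 138.3] F [ 0.1 -1.4  9.4] w 66.9
shift [-0.729 -0.005  0.004] turn [-0.0001  0.0007  0.0002]
```

View pics/s4c.png

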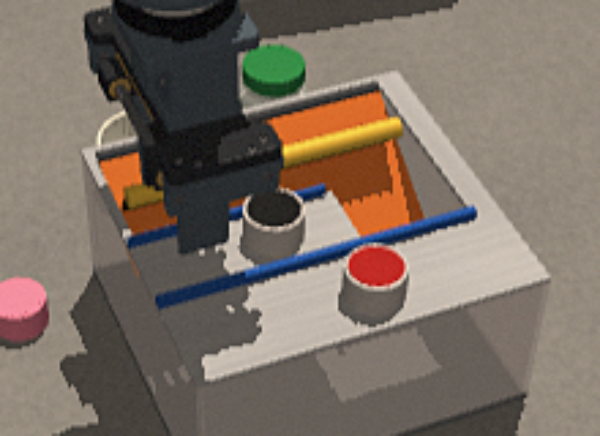

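The flap is held open and the rail is on the fingertip with clean forces. The cup stands ahead of the push finger, at (274,225) in the crop. Now I'll push along the lane.

carry_out --increments "0 0 0 -0.04 0 0.002 -0.47; 0 0 0 -0.08 0 0.002 -0.47; 0 0 0 -0.12 0 0.002 -0.47; 0 0 0 -0.16 0 0.002 -0.47; 0 0 0 -0.2 0 0.002 -0.47; 0 0 0 -0.24 0 0.002 -0.47; 0 0 0 -0.28 0 0.002 -0.47; 0 0 0 -0.32 0 0.002 -0.47"

```text
time: 6.3
eef_pos: [522.5, 146.7, 137.9]
eef_rot: [0.392, -3.117, -0.0]
wrist_force: [-3.9, -0.9, 9.6]
width: 0.735
finger_force: 4.8
```

```bash
python3 g.py 15 5 138; python3 -c "
from h import *
d=save('side','pics/s5.png')
a=cv2.resize(d['img'][130:290,220:440,::-1],(600,436));cv2.imwrite('pics/s5c.png',a)"
```

```text
t 6.3 boxpos [-42.3   6.1 137.9] F [-4.   0.1  9.6] w 66.9
shift [-0.382 -0.007 -0.   ] turn [ 0.     -0.      0.0003]
```

View pics/s5c.png

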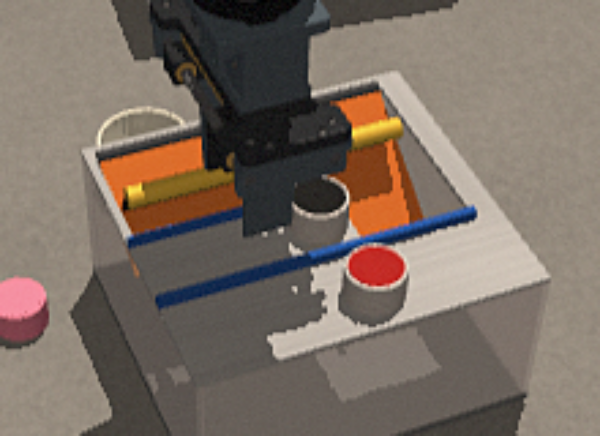

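The cup, now at (318,215) in the crop, is moving along the lane and the flap is still open. I'll keep going past the mouth.

carry_out --increments "0 0 0 -0.05 -0.005 0.002 -0.47; 0 0 0 -0.1 -0.005 0.002 -0.47; 0 0 0 -0.15 -0.005 0.002 -0.47; 0 0 0 -0.2 -0.005 0.002 -0.47; 0 0 0 -0.25 -0.005 0.002 -0.47; 0 0 0 -0.3 -0.005 0.002 -0.47; 0 0 0 -0.35 -0.005 0.002 -0.47; 0 0 0 -0.4 -0.005 0.002 -0.47"

```text
time: 7.15
eef_pos: [581.1, 160.9, 137.7]
eef_rot: [-0.392, 3.117, 0.0]
wrist_force: [-3.8, -0.9, 9.9]
width: 0.738
finger_force: 4.7
```

```bash
python3 g.py 30 5 138; python3 -c "
from h import *
d=save('side','pics/s6.png')
a=cv2.resize(d['img'][130:320,220:440,::-1],(660,570));cv2.imwrite('pics/s6c.png',a)"
```

```text
t 7.15 boxpos [ 17.9   5.4 137.7] F [-3.9  0.1  9.9] w 67.2
shift [-0.08  -0.002 -0.002] turn [0.     0.0001 0.0003]
```

View pics/s6c.png

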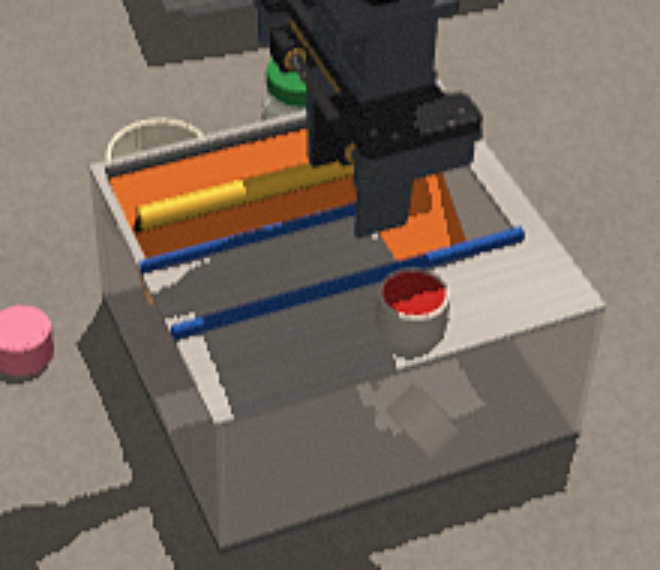

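The cup has left the lane and shows through the box wall at (425,415), dropping in. I'll hold a moment so that it slides clear, then lift slowly and let the flap follow the finger up.

carry_out --increments "0 0 0 0 0 0 -0.47; 0 0 0 0 0 0 -0.47; 0 0 0 0 0 0 -0.47; 0 0 0 0 0 0 -0.47; 0 0 0 0 0 0 -0.47; 0 0 0 0 0 0 -0.47; 0 0 0 0 0 0 -0.47; 0 0 0 0 0 0 -0.47"

```text
time: 8.0
eef_pos: [582.1, 161.2, 138.2]
eef_rot: [-0.391, 3.114, 0.001]
wrist_force: [1.5, 1.7, 9.3]
width: 0.736
finger_force: 4.6
```

carry_out --increments "0 0 0 0 0.006 -0.03 -0.47; 0 0 0 0 0.012 -0.06 -0.47; 0 0 0 0 0.018 -0.09 -0.47; 0 0 0 0 0.024 -0.12 -0.47; 0 0 0 0 0.03 -0.15 -0.47; 0 0 0 0 0.034 -0.18 -0.47; 0 0 0 0 0.034 -0.25 -0.47; 0 0 0 0 0.034 -0.4 -0.47"

```text
time: 8.8
eef_pos: [578.5, 165.4, 196.5]
eef_rot: [0.392, -3.114, 0.001]
wrist_force: [-0.2, 0.8, 0.1]
width: 0.735
finger_force: 0.0
```

carry_out --increments "0 0 0 0 0 -0.5 -0.47; 0 0 0 0 0 -0.5 -0.47; 0 0 0 1 0 -0.5 -0.47; 0 0 0 1 0 -0.5 -0.47; 0 0 0 1 0 -0.5 -0.47; 0 0 0 1 0 -0.5 -0.47; 0 0 0 1 0 -0.5 -0.47"

```text
time: 9.5
eef_pos: [433.6, 128.4, 272.9]
eef_rot: [-0.392, 3.116, -0.0]
wrist_force: [0.1, -0.9, 0.6]
width: 0.732
finger_force: 0.0
```

```bash
python3 - <<'E'
from g import *; from m import cloud
go([-100,5,250])
d=save("side","pics/s7.png");t=save("top","pics/t7.png")
a=cv2.resize(d['img'][130:380,200:440,::-1],(576,600));b=cv2.resize(t['img'][140:310,160:420,::-1],(800,523))
cv2.imwrite('pics/s7c.png',a);cv2.imwrite('pics/t7c.png',b)
P=cloud(t);q=(P.reshape(-1,3)-O)@B
k=(abs(q[:,0]-62)<35)&(abs(q[:,1]+35)<25);print("opening z",np.percentile(q[k,2],[5,50,95]).round(1))
E
```

```text
t 9.5 boxpos [-133.    10.2  272.9] F [-0.1 -0.9  0.6] w 66.7
shift [-0.22  -0.035  0.153] turn [-0.0001  0.0003  0.0002]
opening z [127.1 129.7 132. ]
```

View pics/s7c.png

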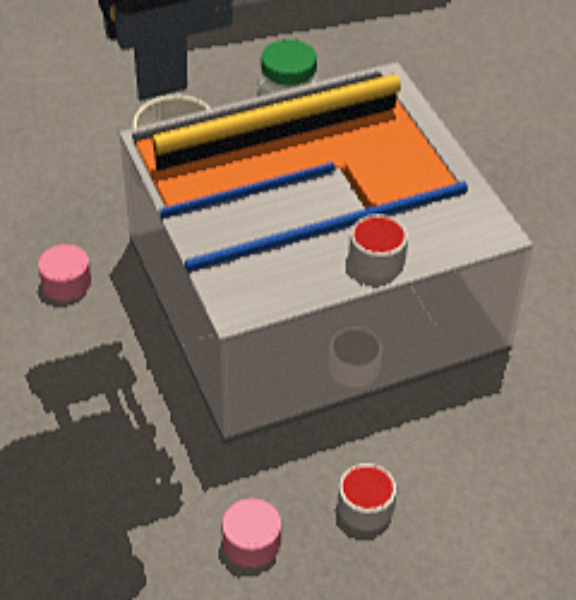

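The flap is shut and level, with the opening reading z≈130. The spent cup stands inside the box at (356,355), and the red cups, ramekin and jar are in place. The arm is clear, so I'm handing in.

```bash
python3 -c "
from station import ctrl
print(ctrl.job_done())"
```

```text
the job is handed in; nothing more can be done
None
```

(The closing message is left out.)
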